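Dispense nuts into a tote and tip them into its marked corner

TASK

Press the red pedal of the nut dispenser down to its stop so that its four brass nuts slide into the blue tote. Then lift the tote by its grey bar well clear of the bench and the dispenser (a few centimetres of air under its lowest corner) and tip it, by some 35 degrees, until all four nuts have gathered in the yellow-marked corner. Finish holding the tote still like that in the gripper, tilted in the air with the nuts in that corner; do not put it down, spill nothing, and leave the other things on the bench where they are.

Things in the scene. Friction and masses are not known exactly. Their poses are not given: they have to be found in the camera images.
- dispenser: white and grey nut dispenser, fixed; origin on the bench under its gate, z up. The pedal sticks out to its -x; an open aluminium chute, 34 mm wide, slopes down at 36 degrees towards its -y, from y +90 mm (200 mm tall there) to y -38 mm. Foot plate: x -140 to +50, y -5 to +121 mm. While the pedal is at its stop an orange gate is up and all four nuts slide into the tote within about 1 s.
- chute_end (a point): middle of the chute floor's lower end, 85 mm above the bench, where the nuts leave it towards the dispenser's -y; the chute's side walls stand 22 mm off the floor (square to it), so their top corners reach 13 mm further to -y
- pedal (a joint): angle of the hinged spring pedal, rad: 0 at rest (up, gate shut), grows as the pad is pressed down, stop at 0.40. The hinge is a level line along the dispenser's y at x -90 mm, 152 mm above the bench, 70 mm from the pad's centre. The spring takes about 5 N at the pad to start, 10 N at the stop, and lifts the pad again when let go.
- pedal_pad (a point): centre of the top face of the red pedal pad, 40 mm (dispenser x) by 40 mm (y), 7 mm thick. At rest its -x edge is raised by 0.2 rad; at the stop it is lowered as much. Its centre sinks about 29 mm, nearly straight down, from 170 to about 141 mm above the bench.
- tote: blue open parts tote, loose, 0.2 to 0.4 kg; outside 210 mm (x) by 150 mm (y), 60 mm tall, walls and floor 4 mm thick; origin under its floor's centre, z up. It stands on the dispenser's -y side, x axes roughly parallel, under the chute's end, which reaches up to 7 mm in over its rim, 90 mm above the bench: draw it 20 mm or more to its -y before lifting. Nuts slide easily in it (friction 0.14 to 0.22).
- tote_bar (a point): centre of the tote's fixed grey carrying bar, which runs along the tote's x over its whole length; 12 mm wide (tote y), 16 mm tall; the centre is 118 mm above the tote's underside. Grasp it here from above.
- tote_corner (a point): inner floor point of the tote's yellow-marked corner (its -x, -y corner), on the floor's top face where two inner walls meet: (-101, -71, 4) mm in the tote's frame. The nuts are to gather here.
- nut0_center (a point): centre of brass hexagon nut 1 of 4, 22 mm over its corners, 10 mm thick, about 20 g; starts lying in the dispenser's chute behind the gate
- nut1_center (a point): centre of brass hexagon nut 2 of 4, 22 mm over its corners, 10 mm thick, about 20 g; starts lying in the dispenser's chute behind the gate
- nut2_center (a point): centre of brass hexagon nut 3 of 4, 22 mm over its corners, 10 mm thick, about 20 g; starts lying in the dispenser's chute behind the gate
- nut3_center (a point): centre of brass hexagon nut 4 of 4, 22 mm over its corners, 10 mm thick, about 20 g; starts lying in the dispenser's chute behind the gate
- mug: bystander, not to be moved: blue ceramic mug, 82 mm across, 95 mm tall
- meter: bystander, not to be moved: orange and black hand-held multimeter lying flat, 180 x 85 x 36 mm
- tape_green: bystander, not to be moved: roll of green tape lying flat, 100 mm across, 48 mm tall
- tape_red: bystander, not to be moved: roll of red tape lying flat, 72 mm across, 24 mm tall
- driver_grip (a point): bystander, not to be moved: screwdriver with a yellow handle lying flat; this point is on its handle
- carton: bystander, not to be moved: small brown cardboard carton, 120 x 85 x 55 mm

How it is judged:
On the way, in this order (a step that is already met when the one before it is completed fails the run):
1. the pedal is pressed down to its stop (0.36 rad or more) (value of joint pedal above 0.36 rad), for 0.05 s.
2. the tote is lifted, its marked corner 30 mm or more above the bench, with all four nuts in it (height (world z) of tote_corner above 0.034 m and x of nut0_center in the frame of tote between -0.105 and 0.105 m and y of nut0_center in the frame of tote between -0.075 and 0.075 m and z of nut0_center in the frame of tote between 0 and 0.06 m and x of nut1_center in the frame of tote between -0.105 and 0.105 m and y of nut1_center in the frame of tote between -0.075 and 0.075 m and z of nut1_center in the frame of tote between 0 and 0.06 m and x of nut2_center in the frame of tote between -0.105 and 0.105 m and y of nut2_center in the frame of tote between -0.075 and 0.075 m and z of nut2_center in the frame of tote between 0 and 0.06 m and x of nut3_center in the frame of tote between -0.105 and 0.105 m and y of nut3_center in the frame of tote between -0.075 and 0.075 m and z of nut3_center in the frame of tote between 0 and 0.06 m), for 0.2 s.
At the end, for the whole second after the job is handed in: All four nuts in the tote, centres within 85 mm of the marked inner floor corner; tote held by the fingers, still, tilted 0.3 to 1.2 rad from level, that corner 30 mm or more above the bench, touching no bench, dispenser or bystander (distance between each of nut0_center, nut1_center, nut2_center, nut3_center and tote_corner below 0.085 m and x of nut0_center in the frame of tote between -0.105 and 0.105 m and y of nut0_center in the frame of tote between -0.075 and 0.075 m and z of nut0_center in the frame of tote between 0 and 0.06 m and x of nut1_center in the frame of tote between -0.105 and 0.105 m and y of nut1_center in the frame of tote between -0.075 and 0.075 m and z of nut1_center in the frame of tote between 0 and 0.06 m and x of nut2_center in the frame of tote between -0.105 and 0.105 m and y of nut2_center in the frame of tote between -0.075 and 0.075 m and z of nut2_center in the frame of tote between 0 and 0.06 m and x of nut3_center in the frame of tote between -0.105 and 0.105 m and y of nut3_center in the frame of tote between -0.075 and 0.075 m and z of nut3_center in the frame of tote between 0 and 0.06 m and height (world z) of tote_corner above 0.03 m and angle between tote's own z axis and vertical between 0.3 and 1.2 rad and contact force between tote and the fingers above 1 N and contact force between tote and dispenser below 0.2 N and contact force between tote and table below 0.2 N and linear speed of tote below 0.03 m/s and angular speed of tote below 0.2 rad/s and contact force between tote and mug below 0.2 N and contact force between tote and meter below 0.2 N and contact force between tote and tape_green below 0.2 N and contact force between tote and tape_red below 0.2 N and contact force between tote and carton below 0.2 N); the arm keeps its last pose, push and grip.
It fails at once if another thing on the bench shifted by more than 40 mm (distance of any of mug, meter, tape_green, tape_red, driver_grip, carton from where it was at the start of the episode above 0.04 m).
It also fails if it takes over 59 s, if anything falls off the work surface, if the arm or the gripper's body presses on something with over 40 N, if the wrist force passes 120 N, or if a joint passes its speed limit or range.

ROBOT

A 6-joint arm with a two-finger parallel gripper is mounted at the origin on the work surface. World frame = base frame: x ahead of the robot, y to its left, z up, the work surface at z = 0. Lengths are in m, angles in rad, forces in N, time in s.
With the tool pointing down it reaches from about 0.3 to 0.875 m from the base axis. Payload 6.4 kg.
Tool frame: the origin (TCP) lies at the very end of the fingers, on their centre line; the grasp point (between the pads) lies 19 mm behind it; z points along the fingers, y is the direction in which the jaws open and shut (so a half turn about z gives the same grasp; the last joint's range is limited). The gripper opens to 85 mm and grips with 20 to 120 N. Pads are 22 mm wide; open, the fingers measure 114 mm over their backs; the gripper's body (76 mm by 85 mm) begins 54 mm behind the grasp point. The pads swing forward as they close: fully open they stand 13 mm farther back than shut.
Start: joints at [-1.339, 0.181, 1.607, -0, 1.354, -0.206], TCP at [0.244, -0.521, 0.191] pointing down, gripper open.
Joint ranges: [-2.99, 2.99], [-0.89, 2.07], [0.3, 2.58], [-1.14, 4.28], [0, 2.63], [-3.12, 3.12]. Speed limits (rad/s): [2.57, 2.57, 3.01, 3.14, 3.14, 3.14].

INTERFACE

Orientations are given as a unit quaternion [x, y, z, w].
In Python, from station import * gives the robot as it stands.
- The arm moves only by the shell command python3 -m creep 'ROWS' [FORCE]. ROWS is JSON, a list of rows, each an object with "offset": the shift along the world's x, y, z in mm, a list of three; "angular": the turn, a rotation vector about the world's x, y, z in degrees, a list of three; "fingers": the finger opening in mm, from 0 to 85.4. A call has 1 to 20 rows; each row is the pose to reach, as a shift and turn from the pose commanded when the call began; what a row does not reach only later rows make up. A row lasts 1/10 s, in which the tool goes at most 50 mm and 8.59 degrees, less where a joint would pass 70% of its speed; a pose out of reach is approached as far as the arm can. A call with a gripper value outside its range is refused whole. The fingers move at their own pace and stop on an object; FORCE is the grip in N (left out, the last holds). Time passes only in rows, so rows that repeat a pose let the fingers close. It gives the time, the measured TCP pose, the force and the opening at its end, in the units of the state.
- read_state(): the state, without advancing time (a new reading comes with each control period).
- snapshot(name): name is "side" or "top"; returns a dict with "frame" (400x640x3 uint8, red, green, blue), "mtx" (3x3 intrinsics, pixels), "distortion" ([k1, k2, p1, p2, k3] as OpenCV has them; the pictures are not rectified), "camera_from_world" (4x4, takes a point from world to camera coordinates). Camera axes: x right, y up, looking along -z (the intrinsics and any distortion apply to the point x, -y, -z); pixel columns grow to the right and rows downward; lengths in m; the calibration is good to about 2 mm. A picture is of the moment at which its call begins. There is no depth.
- hand_in(): hands the job in, once; it reports no verdict.
The state is a dict: "t": time; "joint_positions": joint angles; "joint_velocities": joint speeds; "joint_torque": joint torques, N m; "ee_pos": TCP position; "tcp_rot": TCP orientation; "contact_force": force on the tool from outside, world axes, zero at the start; "torque": the same for the moment, N m; "width": finger opening in m.
Only numpy, scipy, OpenCV 4.12 (cv2) and the standard library are available. Lean on these libraries where they do the work, as an engineer would, in place of code of your own. Each camera call takes 0.05 s, during which the arm holds its last target. There are 200 camera calls.

## Working session

There is one attempt and no reset: what is moved stays moved. The work goes in short steps, Python scripts to look and compute and a shell command to move; the robot and the scene stay as the last step left them, time stands still between calls to the robot, and variables do not carry over. Pictures are saved under pics/ and viewed, about 8 in all and at most 12, crops included, and the job is handed in when it is done.

```bash
mkdir -p pics; ls
cat > h.py <<'E'
from station import *
import numpy as np, cv2
def snap(n,f=None):
    s=snapshot(n)
    if f: cv2.imwrite('pics/'+f,s['frame'][:,:,::-1])
    return s
def ray(s,uv):
    p=cv2.undistortPoints(np.array([[uv]],float),np.array(s['mtx']),np.array(s['distortion']))[0,0]
    M=np.array(s['camera_from_world']); R,t=M[:3,:3],M[:3,3]
    d=R.T@np.array([p[0],-p[1],-1.]); return -R.T@t,d/np.linalg.norm(d)
def onz(s,uv,z):
    o,d=ray(s,uv); return o+d*(z-o[2])/d[2]
def two(a,ua,b,ub):
    o,d=ray(a,ua);p,e=ray(b,ub)
    k=np.linalg.lstsq(np.c_[d,-e],p-o,rcond=None)[0]
    x,y=o+k[0]*d,p+k[1]*e; return (x+y)/2,np.linalg.norm(x-y)
def proj(s,P):
    M=np.array(s['camera_from_world']); c=(M[:3,:3]@np.atleast_2d(P).T).T+M[:3,3]
    c=c*[1,-1,-1]
    return cv2.projectPoints(c,np.zeros(3),np.zeros(3),np.array(s['mtx']),np.array(s['distortion']))[0][:,0]
E
python3 -c "
from h import *
print(read_state())
for n in('side','top'):
    s=snap(n,n+'0.png');print(n,ray(s,(320,200)))
"
```

```text
pics
{'t': 0.0, 'joint_positions': array([-1.33931042e+00,  1.81529748e-01,  1.60805553e+00, -2.29252702e-05,
        1.35377992e+00, -2.06299849e-01]), 'joint_velocities': array([ 1.22617657e-03,  1.41271502e-03, -4.64741232e-04,  5.02537768e-04,
       -9.21055735e-05, -7.49505046e-04]), 'joint_torque': array([ 2.99924468e-04, -4.44884419e+01, -3.51329863e+01, -3.15370989e-04,
        9.17756668e-03,  2.58589660e-05]), 'ee_pos': array([ 0.24362107, -0.52013246,  0.19036759]), 'tcp_rot': array([ 9.76137537e-01,  2.17151385e-01, -2.23512921e-05, -8.86064584e-04]), 'contact_force': array([ 0.43433123, -0.46726917, -1.04019586]), 'torque': array([ 0.03147515, -0.02673198, -0.03098604]), 'width': 0.08566180836589457}
side (array([-0.06089309,  0.74735649,  1.09233493]), array([ 0.41944922, -0.55266114, -0.72015833]))
top (array([ 0.36603486, -0.00694863,  1.14989858]), array([ 0.13497345, -0.01880713, -0.99067071]))
```

View pics/side0.png

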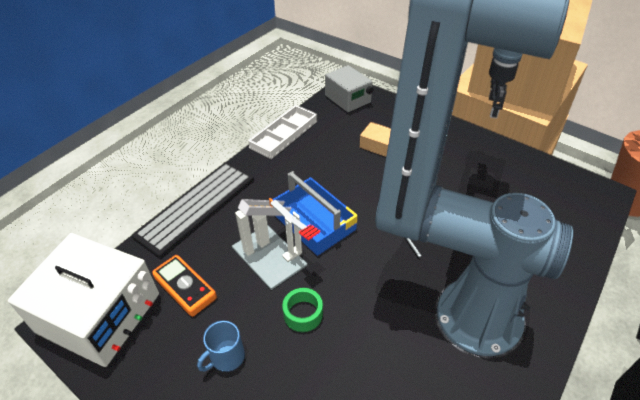

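View pics/top0.png

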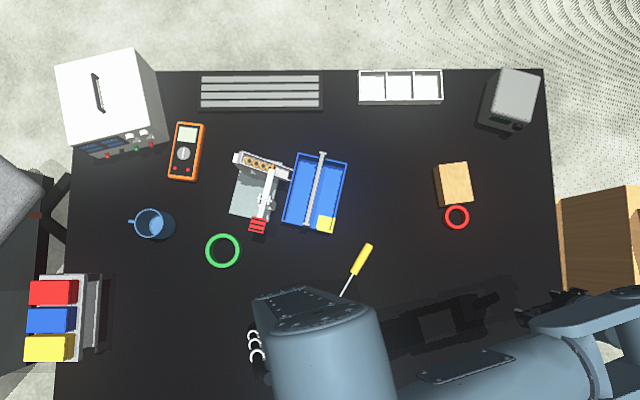

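The side view shows the dispenser at (270,235), the tote at (320,215), the green tape at (303,310) and the screwdriver near (412,243). In the top view the red pedal is at (258,226), the tote spans (283–347, 152–233) with its yellow corner at (326,224), and the bar runs from (321,153) to about (309,228). Next I'll enlarge the top view.

```bash
cat > m.py <<'E'
from h import *
s=snap('top'); f=s['frame']
c=f[140:250,215:375]; cv2.imwrite('pics/crop.png',cv2.resize(c,None,fx=5,fy=5,interpolation=cv2.INTER_CUBIC)[:,:,::-1])
hsv=cv2.cvtColor(f,cv2.COLOR_RGB2HSV)
def blob(lo,hi,box):
    m=cv2.inRange(hsv,np.array(lo),np.array(hi)); k=np.zeros_like(m); x0,y0,x1,y1=box; k[y0:y1,x0:x1]=m[y0:y1,x0:x1]
    cs,_=cv2.findContours(k,cv2.RETR_EXTERNAL,cv2.CHAIN_APPROX_NONE)
    return np.vstack([q for q in cs if len(q)>8])
red=blob((0,150,80),(8,255,255),(235,205,280,245))
r=cv2.minAreaRect(red);print('red',r,'ctr',onz(s,r[0],.17).round(4)); print([onz(s,p,.17).round(3)[:2].tolist() for p in cv2.boxPoints(r)])
bl=np.vstack([blob((100,120,40),(130,255,255),(272,145,355,240)),blob((22,120,80),(35,255,255),(272,145,355,240))])
w=np.array([onz(s,p[0].astype(float),.06)[:2] for p in bl],np.float32)
r=cv2.minAreaRect(w*1000);print('tote@.06 mm',r);print(cv2.boxPoints(r).round())
ye=blob((22,120,80),(35,255,255),(300,205,355,240)); print('yel',cv2.minAreaRect(ye))
E
python3 m.py
```

```text
red ((256.673095703125, 224.63462829589844), (15.689291000366211, 14.31647777557373), 11.309932708740234) ctr [0.4357 0.1397 0.17  ]
[[0.422, 0.163], [0.458, 0.156], [0.45, 0.116], [0.413, 0.123]]
tote@.06 mm ((538.86328125, -10.748138427734375), (153.2954864501953, 215.7027587890625), 76.79544830322266)
[[ 416.  -61.]
 [ 626. -110.]
 [ 661.   39.]
 [ 451.   89.]]
yel ((330.5386047363281, 226.06222534179688), (7.6649250984191895, 16.312532424926758), 31.607501983642578)
```

View pics/crop.png

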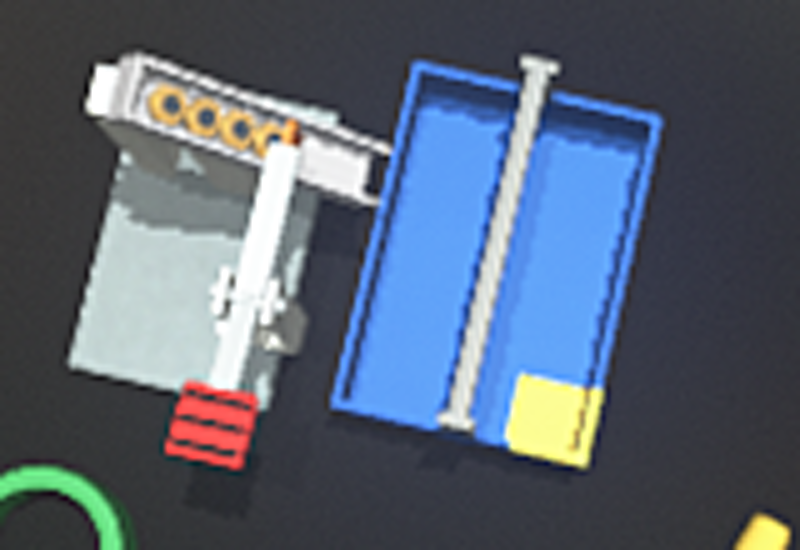

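The crop shows the red pad centre near pixel (257,225), the bar from about (323,153) to (306,223), the nuts waiting behind the gate, and the chute just reaching the tote's rim. The tote measures 153x216 mm against a given 150x210, with yaw about -13°, which agrees well. I'll move above the pedal with the fingers shut.

```bash
python3 -m creep '[{"offset":[0,0,50],"angular":[0,0,0],"fingers":0},{"offset":[0,0,110],"angular":[0,0,0],"fingers":0},{"offset":[0,0,110],"angular":[0,0,-2],"fingers":0},{"offset":[14,48,110],"angular":[0,0,-5],"fingers":0},{"offset":[28,96,110],"angular":[0,0,-8],"fingers":0},{"offset":[42,144,110],"angular":[0,0,-11],"fingers":0},{"offset":[56,192,110],"angular":[0,0,-14],"fingers":0},{"offset":[70,240,110],"angular":[0,0,-17],"fingers":0},{"offset":[84,288,110],"angular":[0,0,-20],"fingers":0},{"offset":[98,336,110],"angular":[0,0,-23],"fingers":0},{"offset":[112,384,110],"angular":[0,0,-26],"fingers":0},{"offset":[126,432,110],"angular":[0,0,-29],"fingers":0},{"offset":[140,480,110],"angular":[0,0,-32],"fingers":0},{"offset":[154,528,110],"angular":[0,0,-35],"fingers":0},{"offset":[168,576,110],"angular":[0,0,-38],"fingers":0},{"offset":[182,624,110],"angular":[0,0,-38],"fingers":0},{"offset":[192,660,110],"angular":[0,0,-38],"fingers":0},{"offset":[192,660,110],"angular":[0,0,-38],"fingers":0},{"offset":[192,660,110],"angular":[0,0,-38],"fingers":0},{"offset":[192,660,110],"angular":[0,0,-38],"fingers":0}]' 100
python3 - <<'E'
from h import *
a=snap('top','top1.png');b=snap('side','side1.png')
st=read_state();print(st['ee_pos'],st['joint_positions'],st['contact_force'],st['width'],st['tcp_rot'])
# pedal in side
f=b['frame'];hsv=cv2.cvtColor(f,cv2.COLOR_RGB2HSV)
m=cv2.inRange(hsv,(0,150,80),(8,255,255));m[:, :290]=0;m[:,330:]=0;m[:210]=0;m[250:]=0
print('side red',cv2.minAreaRect(cv2.findNonZero(m)),proj(b,[0.4357,0.1397,.17]))
# bar ends in top
for z in(.126,.118):print([onz(a,p,z).round(4) for p in((323,153),(306.4,223),(314.7,188))])
cv2.imwrite('pics/side1c.png',cv2.resize(f[170:290,220:380],None,fx=5,fy=5)[:,:,::-1])
E
```

```text
t: 2.15
ee_pos: [0.4355, 0.1385, 0.301]
tcp_rot: [0.994, -0.113, -0.0, 0.0]
contact_force: [0.5, -0.2, -0.3]
width: 0.0002
[0.43574545 0.1380938  0.30130947] [ 4.64414533e-02 -1.67083693e-01  1.73746828e+00 -2.35362792e-04
  1.57113194e+00  1.84460607e+00] [-0.52620372  0.67672435  0.22897968] 0.00016908876435978328 [ 9.93544901e-01 -1.13439471e-01  5.63444014e-05  1.10106273e-04]
side red ((308.3200378417969, 231.260009765625), (11.600000381469727, 15.800000190734863), 53.13010025024414) [[309.16786261 230.4487684 ]]
[array([ 0.6376, -0.0358,  0.126 ]), array([0.4426, 0.0111, 0.126 ]), array([ 0.5389, -0.0121,  0.126 ])]
[array([ 0.6397, -0.036 ,  0.118 ]), array([0.4432, 0.0112, 0.118 ]), array([ 0.5403, -0.0121,  0.118 ])]
```

View pics/side1c.png

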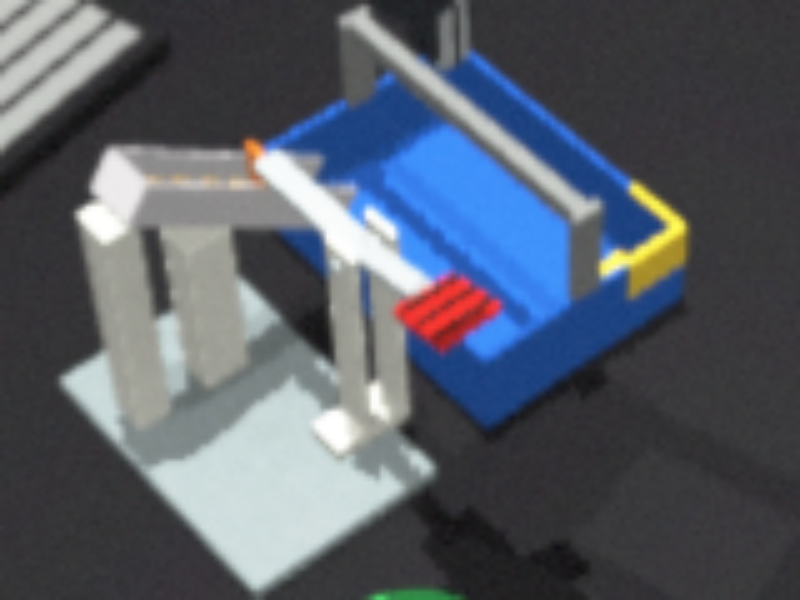

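The side crop shows the pedal free of the arm, and its measured pixel (308,231) matches the predicted (309,230). The tote bar is clear too. Now I'll press.

```bash
python3 -m creep '[{"offset":[0,1,-40],"angular":[0,0,0],"fingers":0},{"offset":[0,1,-80],"angular":[0,0,0],"fingers":0},{"offset":[0,1,-110],"angular":[0,0,0],"fingers":0},{"offset":[0,1,-120],"angular":[0,0,0],"fingers":0},{"offset":[0,1,-126],"angular":[0,0,0],"fingers":0},{"offset":[0,1,-132],"angular":[0,0,0],"fingers":0},{"offset":[0,1,-138],"angular":[0,0,0],"fingers":0},{"offset":[0,1,-144],"angular":[0,0,0],"fingers":0},{"offset":[0,1,-150],"angular":[0,0,0],"fingers":0},{"offset":[0,1,-155],"angular":[0,0,0],"fingers":0},{"offset":[0,1,-158],"angular":[0,0,0],"fingers":0},{"offset":[0,1,-158],"angular":[0,0,0],"fingers":0}]'
```

```text
t: 3.45
ee_pos: [0.4354, 0.1402, 0.1428]
tcp_rot: [0.994, -0.112, -0.0, 0.0]
contact_force: [-0.6, -1.4, -0.2]
width: 0.0001
```

No force shows at a depth where about 9 N was expected, so I'll look.

Run:
```python
from h import *
b=snap('side');a=snap('top')
c=[cv2.resize(s['frame'][y:y+110,x:x+100],None,fx=4,fy=4,interpolation=cv2.INTER_CUBIC) for s,x,y in((b,255,150),(a,220,145))]
cv2.imwrite('pics/press.png',np.hstack(c)[:,:,::-1]); print(read_state()['contact_force'],proj(b,read_state()['ee_pos']),proj(a,read_state()['ee_pos']))
```

```text
[ 0.77496315 -0.30155078 -0.2525125 ] [[309.28334845 237.41378066]] [[257.93861257 225.29591865]]
```

View pics/press.png

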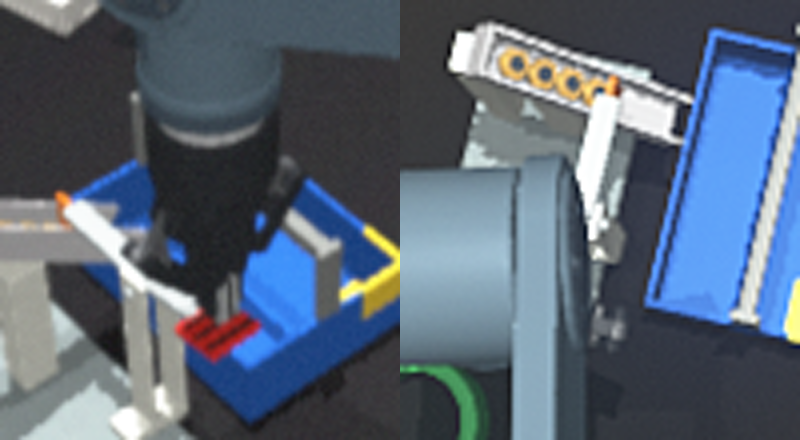

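Run:
```python
from h import *
b=snap('side');a0=cv2.imread('pics/side1.png');c=b['frame'][:,:,::-1]
def red(f):
    m=cv2.inRange(cv2.cvtColor(np.ascontiguousarray(f),cv2.COLOR_BGR2HSV),(0,140,60),(9,255,255));m[:,:285]=0;m[:,335:]=0;m[:205]=0;m[255:]=0
    p=cv2.findNonZero(m)[:,0];return len(p),p.mean(0),p.min(0),p.max(0),cv2.convexHull(p)[:,0].tolist()
print(red(a0));print(red(c))
print(two(b,(308.9,232),snap('top'),(256.7,224.6)))
cv2.imwrite('pics/cmp.png',np.hstack([cv2.resize(np.ascontiguousarray(f[190:255,285:335]),None,fx=8,fy=8,interpolation=cv2.INTER_CUBIC) for f in(a0,c)]))
```

```text
(135, array([308.39259259, 231.8       ]), array([299, 226], dtype=int32), array([318, 238], dtype=int32), [[318, 231], [317, 232], [309, 238], [308, 238], [303, 235], [300, 233], [299, 232], [299, 231], [305, 228], [310, 226], [314, 228]])
(109, array([308.11926606, 232.65137615]), array([299, 228], dtype=int32), array([318, 238], dtype=int32), [[318, 231], [317, 232], [309, 238], [308, 238], [306, 237], [300, 233], [299, 232], [299, 231], [305, 228], [315, 229]])
(array([0.43619362, 0.14045204, 0.16442343]), np.float64(4.9337531893984754e-05))
```

View pics/cmp.png

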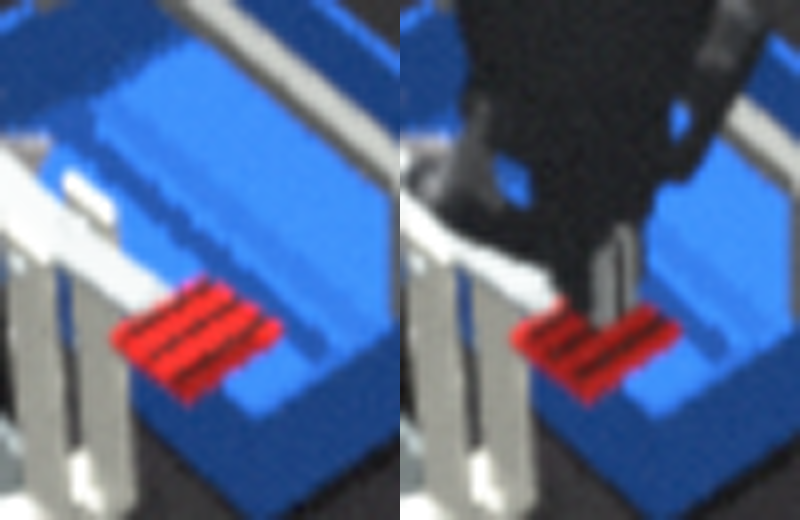

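The comparison shows the fingertips over the middle of the pad at about (310,230), with the pad still at rest. So the visible tips are about 25 mm higher than the reported TCP. I'll go further down in small steps and watch the force.

```bash
python3 -m creep '[{"offset":[0,0,-4],"angular":[0,0,0],"fingers":0},{"offset":[0,0,-8],"angular":[0,0,0],"fingers":0},{"offset":[0,0,-8],"angular":[0,0,0],"fingers":0}]'; python3 -c "
from h import *
st=read_state();print(st['joint_positions'],st['joint_torque'])"
```

```text
t: 3.95
ee_pos: [0.4352, 0.1402, 0.1345]
tcp_rot: [0.994, -0.113, -0.001, 0.0]
contact_force: [-0.8, 0.3, -0.3]
width: -0.0
[ 5.10127422e-02 -2.50684453e-02  1.94872201e+00 -2.23414496e-05
  1.21923843e+00  1.84732183e+00] [-4.05066297e-02 -3.17862010e+01 -3.31959236e+01 -1.30831708e-03
 -1.20019424e-01 -2.27896848e-06]
```

```bash
python3 -m creep '[{"offset":[0,0,-4],"angular":[0,0,0],"fingers":0},{"offset":[0,0,-8],"angular":[0,0,0],"fingers":0},{"offset":[0,0,-8],"angular":[0,0,0],"fingers":0}]'
python3 - <<'E'
from h import *
b=snap('side');c=b['frame'][:,:,::-1];a0=cv2.imread('pics/side1.png')
cv2.imwrite('pics/cmp2.png',cv2.resize(np.ascontiguousarray(c[180:255,265:345]),None,fx=9,fy=8,interpolation=cv2.INTER_CUBIC))
m=cv2.inRange(cv2.cvtColor(np.ascontiguousarray(c),cv2.COLOR_BGR2HSV),(0,140,60),(9,255,255));m[:,:285]=0;m[:,335:]=0;m[:205]=0;m[255:]=0
print(cv2.convexHull(cv2.findNonZero(m))[:,0].tolist())
E
```

```text
t: 4.25
ee_pos: [0.4356, 0.1404, 0.1271]
tcp_rot: [0.994, -0.112, -0.0, -0.0]
contact_force: [-2.2, 1.4, 4.7]
width: 0.0
[[318, 233], [309, 239], [308, 239], [300, 234], [299, 233], [299, 232], [303, 230], [315, 230]]
```

View pics/cmp2.png

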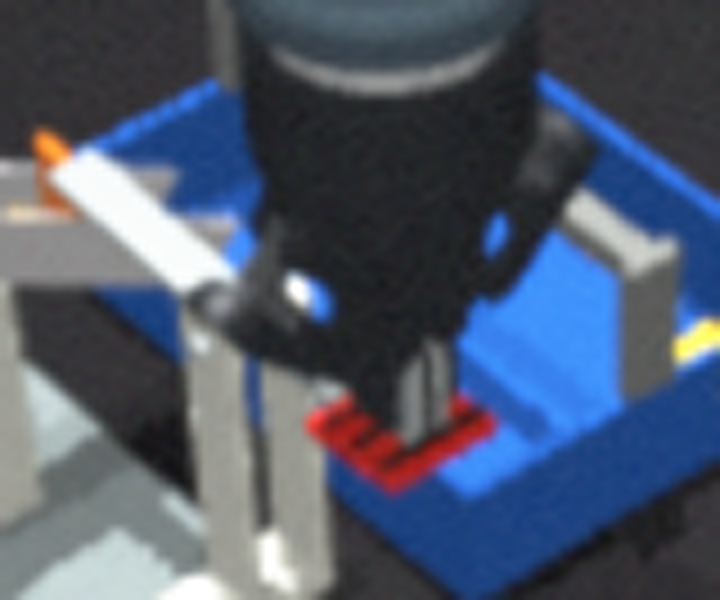

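Contact: 4.7 N with the fingertips on the pad and the pad starting to move, at a reported z of 0.127. The real tips therefore sit about 38 mm above the reported TCP, which I need to allow for in the grasp. I'll keep pressing by force.

```bash
python3 -m creep '[{"offset":[0,0,-5],"angular":[0,0,0],"fingers":0},{"offset":[0,0,-10],"angular":[0,0,0],"fingers":0},{"offset":[0,0,-15],"angular":[0,0,0],"fingers":0},{"offset":[0,0,-15],"angular":[0,0,0],"fingers":0}]'; python3 -m creep '[{"offset":[0,0,-3],"angular":[0,0,0],"fingers":0},{"offset":[0,0,-6],"angular":[0,0,0],"fingers":0},{"offset":[0,0,-6],"angular":[0,0,0],"fingers":0}]'
```

```text
t: 4.7
ee_pos: [0.4352, 0.1406, 0.1123]
tcp_rot: [0.994, -0.112, -0.001, -0.0]
contact_force: [-3.9, 1.5, 5.9]
width: 0.0003
t: 5.0
ee_pos: [0.4354, 0.1405, 0.1067]
tcp_rot: [0.994, -0.112, -0.0, -0.0]
contact_force: [-4.4, 0.7, 8.9]
width: 0.0003
```

```bash
python3 -m creep '[{"offset":[0,0,-3],"angular":[0,0,0],"fingers":0},{"offset":[0,0,-3],"angular":[0,0,0],"fingers":0}]';python3 -m creep '[{"offset":[0,0,-3],"angular":[0,0,0],"fingers":0},{"offset":[0,0,-3],"angular":[0,0,0],"fingers":0}]';  python3 - <<'E'
from h import *
st=read_state();print(st['contact_force'])
a=snap('top');b=snap('side')
c=[cv2.resize(s['frame'][y:y+110,x:x+100],None,fx=4,fy=4,interpolation=cv2.INTER_CUBIC) for s,x,y in((b,255,150),(a,220,145))]
cv2.imwrite('pics/press2.png',np.hstack(c)[:,:,::-1])
E
```

```text
t: 5.2
ee_pos: [0.4358, 0.1405, 0.1039]
tcp_rot: [0.994, -0.112, -0.0, -0.0]
contact_force: [-4.4, 1.4, 10.7]
width: 0.0001
t: 5.4
ee_pos: [0.4361, 0.1405, 0.102]
tcp_rot: [0.994, -0.112, 0.0, -0.0]
contact_force: [-7.0, 0.8, 16.5]
width: 0.0004
[-7.00479628  0.7515715  16.49333789]
```

The force jumped to 16.5 N, so the pedal is at its stop. I'll hold for a little over a second, then look.

```bash
python3 -m creep '[{"offset":[0,0,-1],"angular":[0,0,0],"fingers":0},{"offset":[0,0,-1],"angular":[0,0,0],"fingers":0},{"offset":[0,0,-1],"angular":[0,0,0],"fingers":0},{"offset":[0,0,-1],"angular":[0,0,0],"fingers":0},{"offset":[0,0,-1],"angular":[0,0,0],"fingers":0},{"offset":[0,0,-1],"angular":[0,0,0],"fingers":0},{"offset":[0,0,-1],"angular":[0,0,0],"fingers":0},{"offset":[0,0,-1],"angular":[0,0,0],"fingers":0},{"offset":[0,0,-1],"angular":[0,0,0],"fingers":0},{"offset":[0,0,-1],"angular":[0,0,0],"fingers":0},{"offset":[0,0,-1],"angular":[0,0,0],"fingers":0},{"offset":[0,0,-1],"angular":[0,0,0],"fingers":0}]';  python3 - <<'E'
from h import *
a=snap('top');b=snap('side')
c=[cv2.resize(s['frame'][y:y+110,x:x+133],None,fx=3,fy=3,interpolation=cv2.INTER_CUBIC) for s,x,y in((b,245,150),(a,225,140))]
cv2.imwrite('pics/press3.png',np.hstack(c)[:,:,::-1])
E
```

```text
t: 6.7
ee_pos: [0.4361, 0.1405, 0.1018]
tcp_rot: [0.994, -0.112, 0.0, -0.0]
contact_force: [-11.5, -0.8, 23.5]
width: 0.0002
```

View pics/press3.png

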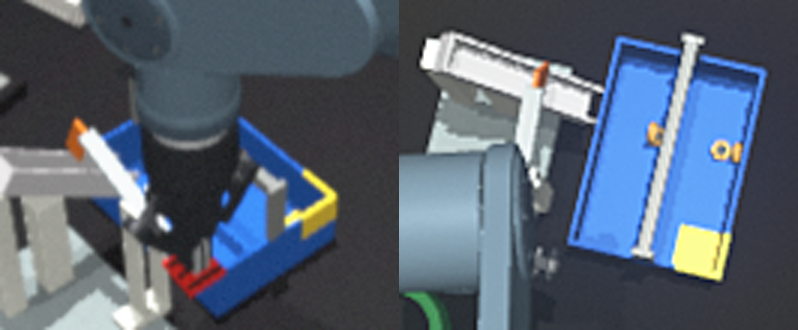

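The chute is empty and the nuts are in the tote: one pair by the -y wall at about (340,190) in the full image and others at the bar. Now I'll lift off and go above the bar with the fingers open.

```bash
python3 -m creep '[{"offset":[0,0,10],"angular":[0,0,0],"fingers":0},{"offset":[0,0,25],"angular":[0,0,0],"fingers":0},{"offset":[0,0,50],"angular":[0,0,0],"fingers":0},{"offset":[0,0,95],"angular":[0,0,0],"fingers":0},{"offset":[0,0,140],"angular":[0,0,0],"fingers":0},{"offset":[0,0,165],"angular":[0,0,0],"fingers":0},{"offset":[22,-32,165],"angular":[0,0,0],"fingers":80},{"offset":[44,-64,165],"angular":[0,0,0],"fingers":80},{"offset":[66,-96,165],"angular":[0,0,0],"fingers":80},{"offset":[88,-128,165],"angular":[0,0,0],"fingers":80},{"offset":[104,-153,165],"angular":[0,0,0],"fingers":80},{"offset":[104,-153,165],"angular":[0,0,0],"fingers":80},{"offset":[104,-153,165],"angular":[0,0,0],"fingers":80},{"offset":[104,-153,165],"angular":[0,0,0],"fingers":80},{"offset":[104,-153,165],"angular":[0,0,0],"fingers":80}]';  python3 - <<'E'
from h import *
a=snap('top');b=snap('side');st=read_state();p=st['ee_pos'];print(p,st['tcp_rot'])
q=proj(b,[p,p+[0,0,.04],[.54,-.012,.126]]);print(q)
print(onz(b,(311.8,234.8),.166))
c=[cv2.resize(s['frame'][y:y+120,x:x+133],None,fx=3,fy=3,interpolation=cv2.INTER_CUBIC) for s,x,y in((b,265,110),(a,250,130))]
cv2.imwrite('pics/above.png',np.hstack(c)[:,:,::-1])
E
```

```text
t: 8.3
ee_pos: [0.5394, -0.0117, 0.2644]
tcp_rot: [0.994, -0.112, 0.0, -0.0]
contact_force: [-0.1, 1.2, -0.8]
width: 0.0801
[ 0.53949421 -0.01186112  0.26451309] [ 9.93729088e-01 -1.11814445e-01  1.72180646e-04 -1.93068493e-05]
[[311.82309632 153.16489156]
 [311.45593678 141.23685669]
 [312.87628858 190.60085402]]
[0.42401515 0.14446153 0.166     ]
```

View pics/above.png

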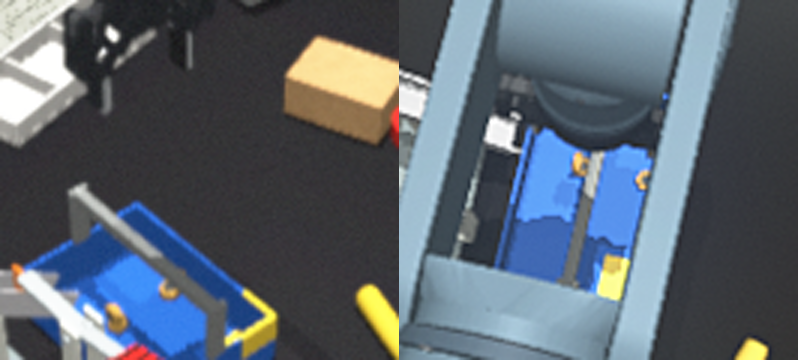

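Run:
```python
from h import *
b=snap('side')
y=np.array([.2276,.9738]) # tote y dir, yaw -13.15
for z in(.265,.29,.305,.317,.33):
    p=onz(b,(300.7,146.2),z)[:2];q=onz(b,(328.3,131.2),z)[:2]
    print(z,p.round(3),q.round(3),'mid',((p+q)/2).round(3),'sep',np.round((p-q)@y,3),np.round((p-q)@[y[1],-y[0]],3))
```

```text
0.265 [ 0.58  -0.017] [ 0.558 -0.112] mid [ 0.569 -0.064] sep 0.097 -0.0
0.29 [0.561 0.006] [ 0.54  -0.086] mid [ 0.55 -0.04] sep 0.094 -0.0
0.305 [0.549 0.02 ] [ 0.528 -0.07 ] mid [ 0.539 -0.025] sep 0.093 -0.0
0.317 [0.54  0.031] [ 0.519 -0.058] mid [ 0.53  -0.013] sep 0.091 -0.0
0.33 [0.53  0.043] [ 0.51  -0.044] mid [ 0.52 -0.  ] sep 0.09 -0.0
```

The vertical offset is confirmed: with the tips about 39 mm higher (plus 13 mm open), the horizontal position agrees with the reading. I'll descend to a reported z of about 0.062 with a 50 mm opening.

```bash
python3 -m creep '[{"offset":[0,0,-40],"angular":[0,0,0],"fingers":50},{"offset":[0,0,-80],"angular":[0,0,0],"fingers":50},{"offset":[0,0,-120],"angular":[0,0,0],"fingers":50},{"offset":[0,0,-140],"angular":[0,0,0],"fingers":50},{"offset":[0,0,-155],"angular":[0,0,0],"fingers":50},{"offset":[0,0,-170],"angular":[0,0,0],"fingers":50},{"offset":[0,0,-180],"angular":[0,0,0],"fingers":50},{"offset":[0,0,-190],"angular":[0,0,0],"fingers":50},{"offset":[0,0,-190],"angular":[0,0,0],"fingers":50}]'; python3 -m creep '[{"offset":[0,0,-6],"angular":[0,0,0],"fingers":50},{"offset":[0,0,-12],"angular":[0,0,0],"fingers":50},{"offset":[0,0,-12],"angular":[0,0,0],"fingers":50}]'
python3 - <<'E'
from h import *
b=snap('side')
cv2.imwrite('pics/grasp.png',cv2.resize(b['frame'][135:255,245:365],None,fx=5,fy=5,interpolation=cv2.INTER_CUBIC)[:,:,::-1])
E
```

```text
t: 9.35
ee_pos: [0.5389, -0.0124, 0.0731]
tcp_rot: [0.994, -0.112, -0.001, -0.0]
contact_force: [-0.5, 0.3, -0.1]
width: 0.0501
t: 9.65
ee_pos: [0.5393, -0.0127, 0.0617]
tcp_rot: [0.994, -0.112, -0.0, -0.0]
contact_force: [-0.0, 0.7, 0.1]
width: 0.0499
```

View pics/grasp.png

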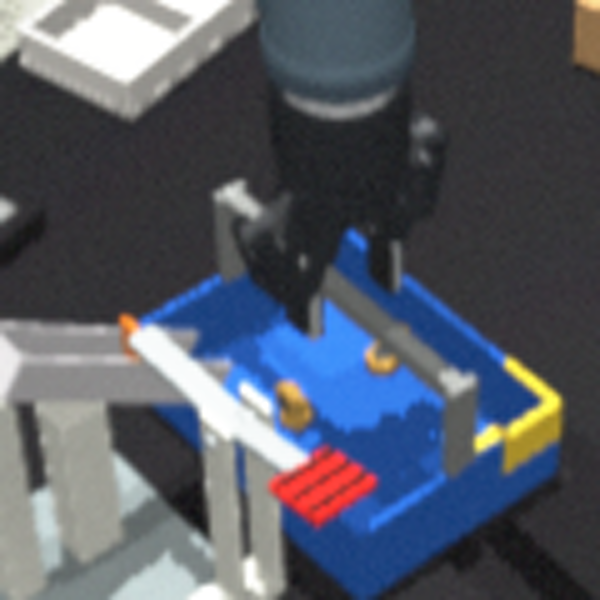

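The fingers straddle the bar with no contact. Now I'll close.

```bash
python3 -m creep '[{"offset":[0,0,0],"angular":[0,0,0],"fingers":5},{"offset":[0,0,0],"angular":[0,0,0],"fingers":0},{"offset":[0,0,0],"angular":[0,0,0],"fingers":0},{"offset":[0,0,0],"angular":[0,0,0],"fingers":0},{"offset":[0,0,0],"angular":[0,0,0],"fingers":0},{"offset":[0,0,0],"angular":[0,0,0],"fingers":0},{"offset":[0,0,0],"angular":[0,0,0],"fingers":0},{"offset":[0,0,0],"angular":[0,0,0],"fingers":0}]' 110
```

```text
t: 10.5
ee_pos: [0.5403, -0.0128, 0.063]
tcp_rot: [0.994, -0.112, 0.0, -0.0]
contact_force: [-0.2, 1.1, 5.7]
width: 0.0098
```

```bash
python3 -m creep '[{"offset":[0,-2,1],"angular":[0,0,0],"fingers":0},{"offset":[-1,-6,1],"angular":[0,0,0],"fingers":0},{"offset":[-3,-12,1],"angular":[0,0,0],"fingers":0},{"offset":[-4,-18,1],"angular":[0,0,0],"fingers":0},{"offset":[-6,-24,1],"angular":[0,0,0],"fingers":0},{"offset":[-7,-30,1],"angular":[0,0,0],"fingers":0},{"offset":[-8,-36,1],"angular":[0,0,0],"fingers":0},{"offset":[-9,-40,2],"angular":[0,0,0],"fingers":0},{"offset":[-9,-40,6],"angular":[0,0,0],"fingers":0},{"offset":[-9,-40,12],"angular":[0,0,0],"fingers":0},{"offset":[-9,-40,22],"angular":[0,0,0],"fingers":0},{"offset":[-9,-40,36],"angular":[0,0,0],"fingers":0},{"offset":[-9,-40,50],"angular":[0,0,0],"fingers":0},{"offset":[-9,-40,65],"angular":[0,0,0],"fingers":0},{"offset":[-9,-40,80],"angular":[0,0,0],"fingers":0},{"offset":[-9,-40,95],"angular":[0,0,0],"fingers":0},{"offset":[-9,-40,105],"angular":[0,0,0],"fingers":0},{"offset":[-9,-40,110],"angular":[0,0,0],"fingers":0},{"offset":[-9,-40,110],"angular":[0,0,0],"fingers":0},{"offset":[-9,-40,110],"angular":[0,0,0],"fingers":0}]'
python3 - <<'E'
from h import *
b=snap('side')
cv2.imwrite('pics/lift.png',cv2.resize(b['frame'][105:255,245:365],None,fx=4,fy=4,interpolation=cv2.INTER_CUBIC)[:,:,::-1])
E
```

```text
t: 12.5
ee_pos: [0.5304, -0.0526, 0.1718]
tcp_rot: [0.994, -0.112, -0.0, -0.0]
contact_force: [-0.2, -0.2, -5.2]
width: 0.0099
```

View pics/lift.png

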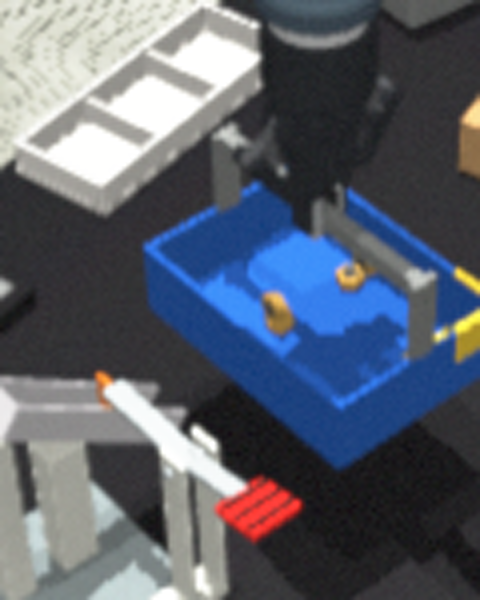

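The tote is up, level and clear, and the nuts are inside. Load is about 5 N, as expected. Next I'll move it away from the dispenser, raise it, and tip it 35° about (0.53, -0.85, 0), which lowers the tote's -x,-y corner.

```bash
python3 -m creep '[{"offset":[0,-8,8],"angular":[0,0,0],"fingers":0},{"offset":[0,-20,20],"angular":[0,0,0],"fingers":0},{"offset":[0,-32,32],"angular":[0,0,0],"fingers":0},{"offset":[0,-44,44],"angular":[0,0,0],"fingers":0},{"offset":[0,-50,54],"angular":[1,-1.6,0],"fingers":0},{"offset":[0,-50,60],"angular":[2,-3.2,0],"fingers":0},{"offset":[0,-50,60],"angular":[3.2,-5.1,0],"fingers":0},{"offset":[0,-50,60],"angular":[4.4,-7,0],"fingers":0},{"offset":[0,-50,60],"angular":[5.6,-9,0],"fingers":0},{"offset":[0,-50,60],"angular":[6.8,-11,0],"fingers":0},{"offset":[0,-50,60],"angular":[8,-13,0],"fingers":0},{"offset":[0,-50,60],"angular":[9.2,-15,0],"fingers":0},{"offset":[0,-50,60],"angular":[10.4,-17,0],"fingers":0},{"offset":[0,-50,60],"angular":[11.6,-19,0],"fingers":0},{"offset":[0,-50,60],"angular":[12.8,-21,0],"fingers":0},{"offset":[0,-50,60],"angular":[14,-23,0],"fingers":0},{"offset":[0,-50,60],"angular":[15.2,-25,0],"fingers":0},{"offset":[0,-50,60],"angular":[16.4,-27,0],"fingers":0},{"offset":[0,-50,60],"angular":[17.4,-28.5,0],"fingers":0},{"offset":[0,-50,60],"angular":[18.5,-29.7,0],"fingers":0}]'
python3 -m creep '[{"offset":[0,0,0],"angular":[0,0,0],"fingers":0},{"offset":[0,0,0],"angular":[0,0,0],"fingers":0},{"offset":[0,0,0],"angular":[0,0,0],"fingers":0},{"offset":[0,0,0],"angular":[0,0,0],"fingers":0},{"offset":[0,0,0],"angular":[0,0,0],"fingers":0},{"offset":[0,0,0],"angular":[0,0,0],"fingers":0},{"offset":[0,0,0],"angular":[0,0,0],"fingers":0},{"offset":[0,0,0],"angular":[0,0,0],"fingers":0},{"offset":[0,0,0],"angular":[0,0,0],"fingers":0},{"offset":[0,0,0],"angular":[0,0,0],"fingers":0}]'
python3 - <<'E'
from h import *
from scipy.spatial.transform import Rotation as R
b=snap('side');a=snap('top');st=read_state()
T=R.from_quat(st['tcp_rot']);print(np.degrees(np.arccos(-T.as_matrix()[2,2])),st['joint_positions'])
z=-T.as_matrix()[:,2];x=T.as_matrix()[:,0];y=np.cross(z,x)
g=st['ee_pos']+.058*z; c=g-.118*z; k=c-.101*x-.071*y+.004*z
print('corner',k,proj(b,k),proj(a,k),'outer low',c-.105*x-.075*y)
im=[cv2.resize(s['frame'][yy:yy+180,xx:xx+130],None,fx=3,fy=3,interpolation=cv2.INTER_CUBIC) for s,xx,yy in((b,265,70),(a,265,110))]
cv2.imwrite('pics/tilt.png',np.hstack(im)[:,:,::-1])
E
```

```text
t: 14.55
ee_pos: [0.5302, -0.1034, 0.2326]
tcp_rot: [0.948, -0.107, 0.236, -0.186]
contact_force: [-0.9, 0.2, -4.6]
width: 0.0096
t: 15.55
ee_pos: [0.5308, -0.1028, 0.2323]
tcp_rot: [0.948, -0.107, 0.236, -0.187]
contact_force: [-0.1, 0.3, -5.1]
width: 0.0097
34.988969542300005 [-0.82452647 -0.17531379  2.01387742  0.63677416  1.24427188  0.77920648]
corner [ 0.46238627 -0.12080903  0.11661691] [[357.12236967 182.42297897]] [[354.40125999 215.82969674]] outer low [ 0.46040805 -0.12206045  0.11009613]
```

View pics/tilt.png

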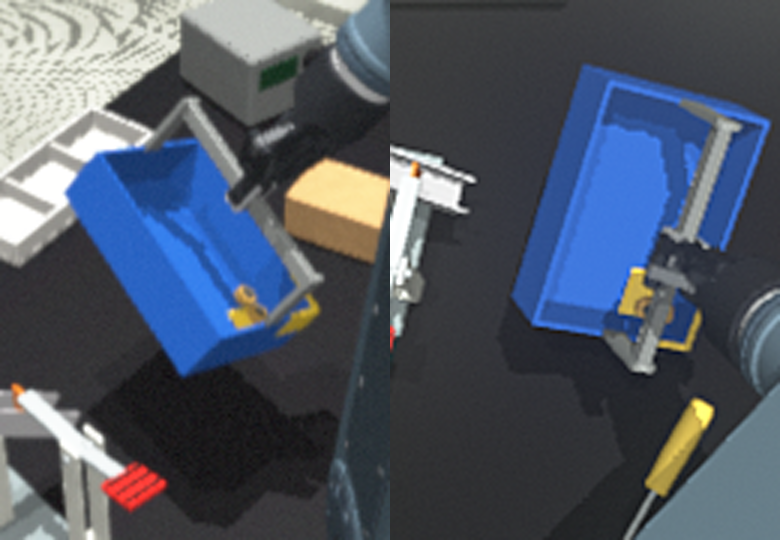

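The tote hangs clear, tilted 35°, with brass visible only at the yellow corner (about (345,170) in the side image). I'll check the colour mask for brass anywhere else in the tote.

Run:
```python
from h import *
for n,box in(('side',(285,95,375,200)),('top',(300,125,395,240))):
    s=snap(n);f=s['frame'];hsv=cv2.cvtColor(f,cv2.COLOR_RGB2HSV)
    m=cv2.inRange(hsv,(9,70,50),(22,255,255));x0,y0,x1,y1=box
    k,l,st,c=cv2.connectedComponentsWithStats(m[y0:y1,x0:x1])
    print(n,[(st[i].tolist(),(c[i]+[x0,y0]).round(1).tolist()) for i in range(1,k)])
    # tote points: -y wall foot at several x
    from scipy.spatial.transform import Rotation as R
    S=read_state();T=R.from_quat(S['tcp_rot']).as_matrix();z=-T[:,2];x=T[:,0];y=np.cross(z,x);o=S['ee_pos']-.06*z
    print(proj(s,[o+a*x+b*y+.01*z for a,b in((-.09,-.06),(-.065,-.06),(-.04,-.06),(0,-.06),(.09,-.06),(-.09,-.03),(-.09,0))]).round().tolist())
```

```text
side [([75, 27, 15, 31, 363], [367.9, 137.8]), ([59, 71, 10, 12, 53], [348.0, 171.8]), ([84, 74, 1, 1, 1], [369.0, 169.0]), ([57, 78, 1, 1, 1], [342.0, 173.0]), ([80, 78, 1, 1, 1], [365.0, 173.0]), ([81, 81, 4, 4, 4], [367.5, 177.5]), ([79, 85, 1, 1, 1], [364.0, 180.0])]
[[354.0, 179.0], [349.0, 172.0], [345.0, 165.0], [337.0, 154.0], [321.0, 130.0], [348.0, 181.0], [341.0, 182.0]]
top [([49, 77, 2, 4, 4], [349.2, 203.5]), ([44, 79, 1, 1, 1], [344.0, 204.0]), ([43, 81, 1, 2, 2], [343.0, 206.5]), ([52, 81, 1, 2, 2], [352.0, 206.5]), ([42, 85, 1, 1, 1], [342.0, 210.0]), ([46, 84, 6, 7, 26], [348.3, 211.5]), ([41, 87, 1, 2, 2], [341.0, 212.5]), ([57, 87, 2, 6, 8], [357.6, 214.8]), ([43, 89, 1, 1, 1], [343.0, 214.0]), ([68, 89, 1, 2, 2], [368.0, 214.5]), ([66, 91, 1, 1, 1], [366.0, 216.0]), ([68, 92, 1, 2, 2], [368.0, 217.5]), ([66, 96, 1, 1, 1], [366.0, 221.0]), ([61, 99, 1, 1, 1], [361.0, 224.0]), ([63, 99, 1, 1, 1], [363.0, 224.0]), ([66, 98, 1, 1, 1], [366.0, 223.0]), ([58, 101, 1, 1, 1], [358.0, 226.0]), ([65, 100, 1, 2, 2], [365.0, 225.5])]
[[353.0, 212.0], [356.0, 204.0], [359.0, 196.0], [364.0, 182.0], [375.0, 149.0], [343.0, 211.0], [333.0, 209.0]]
```

Brass shows only around the corner. The foot of the -y wall is visible in the side view and clear, and so is the -x wall beyond mid-length in the top view. As a precaution against a nut hanging on the wall, I'll lean it a few degrees more towards -x, let it settle, and recheck the masks and stillness.

```bash
python3 -m creep '[{"offset":[0,0,2],"angular":[-0.4,-1.5,0],"fingers":0},{"offset":[0,0,4],"angular":[-0.8,-3,0],"fingers":0},{"offset":[0,0,6],"angular":[-1.1,-4.5,0],"fingers":0},{"offset":[0,0,8],"angular":[-1.4,-6,0],"fingers":0},{"offset":[0,0,10],"angular":[-1.4,-6,0],"fingers":0},{"offset":[0,0,10],"angular":[-1.4,-6,0],"fingers":0},{"offset":[0,0,10],"angular":[-1.4,-6,0],"fingers":0},{"offset":[0,0,10],"angular":[-1.4,-6,0],"fingers":0},{"offset":[0,0,10],"angular":[-1.4,-6,0],"fingers":0},{"offset":[0,0,10],"angular":[-1.4,-6,0],"fingers":0},{"offset":[0,0,10],"angular":[-1.4,-6,0],"fingers":0},{"offset":[0,0,10],"angular":[-1.4,-6,0],"fingers":0},{"offset":[0,0,10],"angular":[-1.4,-6,0],"fingers":0},{"offset":[0,0,10],"angular":[-1.4,-6,0],"fingers":0},{"offset":[0,0,10],"angular":[-1.4,-6,0],"fingers":0},{"offset":[0,0,10],"angular":[-1.4,-6,0],"fingers":0}]'
python3 - <<'E'
from h import *
from scipy.spatial.transform import Rotation as R
S=read_state();T=R.from_quat(S['tcp_rot']).as_matrix();z=-T[:,2];x=T[:,0];y=np.cross(z,x);o=S['ee_pos']-.06*z
k=o-.101*x-.071*y;print('tilt',np.degrees(np.arccos(z[2])),'corner',k,'jv',abs(S['joint_velocities']).max())
for n in('side','top'):
    f0=snap(n)['frame'];s=snap(n);f=s['frame'];hsv=cv2.cvtColor(f,cv2.COLOR_RGB2HSV)
    m=cv2.inRange(hsv,(9,70,50),(22,255,255))
    K,l,st,c=cv2.connectedComponentsWithStats(m)
    print(n,'still diff',cv2.absdiff(f0,f).mean(),[(int(st[i,4]),c[i].round().tolist()) for i in range(1,K) if st[i,4]>7 and 80<c[i][1]<250 and 200<c[i][0]<480],'corner',proj(s,k).round().tolist())
    ym=cv2.findNonZero(cv2.inRange(hsv,(23,120,80),(35,255,255))[:235,300:375]);print('yellow mean',ym.mean(0)+[300,0])
E
```

```text
t: 17.35
ee_pos: [0.5308, -0.1028, 0.2423]
tcp_rot: [0.936, -0.094, 0.286, -0.18]
contact_force: [-0.1, 0.1, -4.3]
width: 0.0097
tilt 39.55360055249753 corner [ 0.47712624 -0.12256377  0.117532  ] jv 0.002148152728241884
side still diff 1.7267486979166666 [(823, [377.0, 140.0]), (78, [347.0, 169.0]), (25, [270.0, 201.0])] corner [[353.0, 180.0]]
yellow mean [[353.37804878 172.98780488]]
top still diff 0.9533919270833333 [(1457, [453.0, 184.0]), (14, [273.0, 166.0]), (11, [347.0, 208.0])] corner [[355.0, 210.0]]
yellow mean [[350.67391304 206.86956522]]
```

```bash
python3 -c "
from station import *
print(hand_in())"
```

```text
the job is handed in; nothing more can be done
None
```

I pressed the pedal to its stop, and the chute emptied into the tote. I then gripped the tote by its bar, drew it about 40 mm towards -y, lifted it and tipped it towards the yellow corner. I handed it in still held there, at 17.35 s on the robot's clock plus a few camera calls.

**Last checks:**
- **Tilt:** about 39.6°.
- **Clearance:** the marked corner is about 117 mm above the bench. That height is worked out from the arm pose with the tip offset below, not measured directly.
- **Grip and stillness:** the load is about 4–5 N and steady, the joints are at rest, and the opening reads 9.7 mm on a 12 mm bar.
- **Nuts:** brass shows only by the yellow corner in both cameras, and the parts of the tote away from that corner that the cameras can see are clear.

**What disagreed or stayed unconfirmed:**
- **Tip height:** the fingertips were about 39 mm higher than the reported TCP. I found this when the pedal showed no force where it should have, so I pressed by force and shifted the grasp by that amount.
- **Nut count:** I could not count all four nuts separately at the end, because the bar and the tote's walls hide part of the corner. That all four are there rests on the empty chute and no brass seen elsewhere in the tote.
- **Bystanders:** I did not measure where they ended up. The arm reported no unexpected contact.

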